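# Pump up the bow vise

### The arm

A 6-joint arm with a two-finger parallel gripper is mounted at the origin on the work surface. World frame = base frame: x ahead of the robot, y to its left, z up, the work surface at z = 0. Lengths are in mm, angles in rad, forces in N, time in s.
With the tool pointing down it reaches from about 350 to 775 mm from the base axis. Payload 7.3 kg.
Tool frame: the origin (TCP) lies at the very end of the fingers, on their centre line; the grasp point (between the pads) lies 19 mm behind it; x points along the fingers, z is the direction in which the jaws open and shut, and the axes are right-handed (so a half turn about x gives the same grasp; the last joint's range is limited). The gripper opens to 92 mm and grips with 3 to 60 N. Pads are 19 mm wide; open, the fingers measure 130 mm over their backs; the gripper's body (75 mm by 190 mm) begins 47 mm behind the grasp point.
Start: joints at [1.075, 0.342, 1.524, -0, 1.275, -0.146], TCP at [179.909, 493.232, 226.741] pointing down, gripper open.
Joint ranges: [-2.53, 2.53], [-0.77, 2.02], [0.04, 2.7], [-1, 4.14], [0.28, 2.66], [-3.11, 3.11]. Speed limits (rad/s): [2.57, 2.57, 3.14, 3.14, 3.14, 3.14].

### API

Orientations are given as [roll, pitch, yaw] about the fixed x, y, z axes, in that order (R = Rz(yaw) Ry(pitch) Rx(roll)).
In Python, from plant import * gives the robot as it stands.
- The arm moves only by the tool carry_out, never from a script. Its argument "rows" is a list of rows, each a list of 4 numbers: the shift along the world's x, y, z in mm, then the turn about the world's z in degrees. In form: [[x, y, z, twist], ...]. A call has 1 to 20 rows; each row is the pose to reach, as a shift and turn from the pose measured when the call began; what a row does not reach only later rows make up. A row lasts 1/12 s, in which the tool goes at most 41.7 mm and 7.16 degrees, less where a joint would pass 70% of its speed; a pose out of reach is approached as far as the arm can. A call with a gripper value outside its range is refused whole. "hand" is the finger opening in mm, from 0 to 91.8, set as the call begins (left out, the last holds). The fingers move at their own pace and stop on an object; the grip force is fixed at half the most. Time passes only in rows, so rows that repeat a pose let the fingers close. It gives the time, the measured TCP pose, the force and the opening at its end, in the units of the state.
- get_obs(): the state, without advancing time (a new reading comes with each control period).
- capture(name): name is "scene" or "top"; returns the picture (384x512x3 uint8, red, green, blue); there is no depth.
- camera_info(name): a dict with "camera_matrix" (3x3 intrinsics, pixels), "pose" (4x4, takes a point from camera to world coordinates). Camera axes: x right, y down, z forward; pixel columns grow to the right and rows downward; lengths in mm; the calibration is good to about 2 mm. A picture is of the moment at which its call begins. camera_info takes no time and is no camera call.
- close_job(): hands the job in, once; it reports no verdict.
The state is a dict: "time": time; "joint_positions": joint angles; "dq": joint speeds; "tau": joint torques, N m; "tool_pos": TCP position; "tcp_rot": TCP orientation; "contact_force": force on the tool from outside, world axes, zero at the start; "moment": the same for the moment, N m; "grip_width": finger opening in mm.
Only numpy, scipy, OpenCV 4.12 (cv2) and the standard library are available. Lean on these libraries where they do the work, as an engineer would, in place of code of your own. Each camera call takes 0.05 s, during which the arm holds its last target. There are 200 camera calls.

### The job

Pump up the bow vise: with the fingertips, press the yellow plunger on top of the orange hand pump down and let it spring back up, again and again, until the red indicator pin beside it stands fully out; then let the plunger come back up and take the hand away. Only press the plunger, do not grip it; do not touch the red pin, and leave the loose things around the pump where they are.

Things in the scene. Friction and masses are not known exactly. Their poses are not given: they have to be found in the camera images.
- pump: Orange pump block (70 x 124 mm, top face 66 mm above the bench) bolted to the bench, fixed. Origin: on the bench under the block's centre; z up; the plunger's axis is at y = -32 mm and the pin's axis at y = +32 mm in its frame, both at x = 0. On its +y side a 4 mm radius steel pipe (up to 49 mm high) leads to a black bow vise with a tan bow riser clamped in it (x -120 to 120 mm, y 140 to 240 mm, up to 97 mm high), part of the same body.
- plunger_top (a point): Centre of the flat top of the plunger's yellow round cap (48 mm across, 16 mm thick, flat over the middle 36 mm). Moves with the plunger: 120 mm above the bench when it is up, 95 mm when fully down.
- plunger (a joint): How far the plunger is pressed down, m: 0 = up, 0.025 = down on its stop. Spring return; pressing takes about 5 N at the top to 15 N at the bottom. Each stroke drives the pin out 8 to 10 mm (the first 2 to 13 mm) by a ratchet: press at least 23 mm down and let it rise to within 1 mm of the top; shorter strokes may drive nothing. With the pin fully out more strokes do nothing.
- pin_out (a joint): How far the red indicator pin stands out, m: starts between 0 and 0.016, fully out at 0.037 to 0.040 (after 3 to 5 full strokes; the state before that is about 0.030). As the plunger rises the pin may sink back up to 3 mm, no further.
- pin: The red indicator pin, upright, 12 mm in diameter, in a brass collar on a white plate, 64 mm from the plunger's axis. Origin: on the pin's axis, not at its tip (see pin_tip).
- pin_tip (a point): Top end of the red pin: 74 mm above the bench with the pin in (2 mm above its collar), 111 to 114 mm when fully out.
- driver: Loose screwdriver with an orange handle, 170 mm long, handle 26 mm thick, lying on the bench along its own x, origin under its middle. Leave it alone.
- wax: Loose blue bottle with a white cap, 36 mm in diameter, 85 mm tall, standing. Origin: centre of its underside. Leave it alone.
- case: Loose green case, 50 x 75 x 22 mm, lying flat. Origin: centre of its underside. Leave it alone.
- nocks: Loose orange jar with a black lid, 44 mm in diameter, 55 mm tall, standing. Origin: centre of its underside. Leave it alone.

How it is judged:
By the outcome, as a careful person would: the job done as asked, in the order asked, and still so for the second after the job is handed in, with the robot touching nothing.
It also fails if it takes over 48 s, if anything falls off the work surface, if the arm or the gripper's body presses on something with over 40 N, if the wrist force passes 120 N, or if a joint passes its speed limit or range.

## Working session

There is one attempt and no reset: what is moved stays moved. The work goes in short steps, Python scripts to look and compute and a tool call to move; the robot and the scene stay as the last step left them, time stands still between calls to the robot, and variables do not carry over. Pictures are saved under pics/ and viewed, about 8 in all and at most 12, crops included, and the job is handed in when it is done.

Besides the shell and the picture viewer there is one more tool, called as name(argument=value, ...) on one line, values as JSON. carry_out: Moves the arm, as the interface text tells. Its arguments: {"type":"object","properties":{"rows":{"type":"array"},"hand":{"type":"number"}},"required":["rows"]}

```bash
mkdir -p pics
python3 - <<'E'
from plant import *
import cv2,numpy as np
a=capture("scene");b=capture("top")
cv2.imwrite("pics/s.png",a[:,:,::-1]);cv2.imwrite("pics/t.png",b[:,:,::-1])
for n in("scene","top"):print({k:np.round(v,2).tolist() for k,v in camera_info(n).items() if k in("camera_matrix","pose")})
o=get_obs();print(o)
E
```

```text
{'camera_matrix': [[396.13, 0.0, 258.04], [0.0, 396.13, 199.74], [0.0, 0.0, 1.0]], 'pose': [[-0.6, 0.52, -0.61, 1048.08], [0.8, 0.38, -0.46, 318.19], [-0.01, -0.76, -0.65, 652.52], [0.0, 0.0, 0.0, 1.0]]}
{'camera_matrix': [[355.38, 0.0, 258.07], [0.0, 355.38, 191.42], [0.0, 0.0, 1.0]], 'pose': [[-0.02, -0.99, 0.16, 424.22], [-1.0, 0.01, -0.03, -24.66], [0.03, -0.16, -0.99, 807.59], [0.0, 0.0, 0.0, 1.0]]}
{'time': 0.1, 'joint_positions': array([ 1.07495755e+00,  3.42617415e-01,  1.52488862e+00,  2.16823820e-06,
        1.27538773e+00, -1.45979177e-01]), 'dq': array([ 0.00124961, -0.00146068, -0.00139699,  0.00040345, -0.00194055,
       -0.00063195]), 'tau': array([ 2.30447484e-03, -4.32007349e+01, -2.44695032e+01,  7.20083364e-02,
        5.24999527e-02, -7.93787103e-05]), 'tool_pos': array([179.75477343, 492.90153633, 226.14442136]), 'tcp_rot': array([ 2.99401985,  1.56949521, -2.06822936]), 'contact_force': array([ 0.84228036, -0.36899076, -0.31214621]), 'moment': array([ 0.03140241,  0.00426585, -0.02484848]), 'grip_width': 91.85095295563202}
```

View pics/s.png

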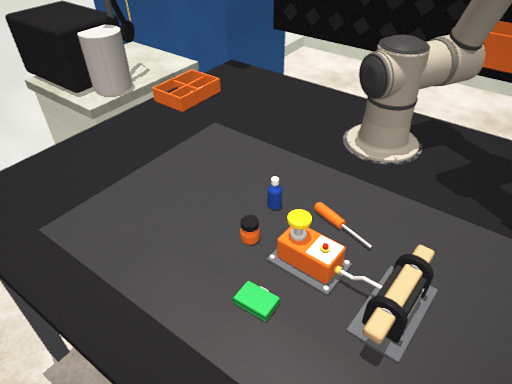

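View pics/t.png

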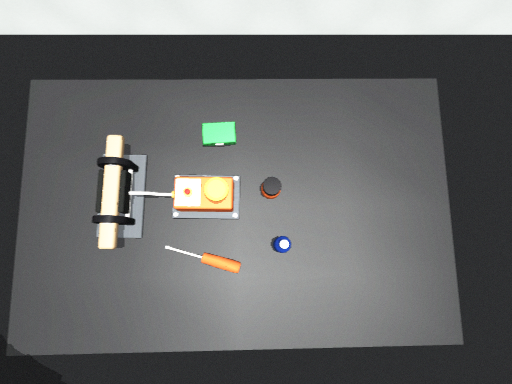

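Scene view: plunger cap at about (299,219), pin at (325,246). Top view: cap at (216,189), pin at (187,191). The jar, bottle, case and driver are all clear of the pump. Next I'll turn these into positions.

```bash
cat > h.py <<'E'
from plant import *
import cv2,numpy as np
from scipy.spatial.transform import Rotation as Ro
def mask(im,kind):
    h=cv2.cvtColor(im,cv2.COLOR_RGB2HSV).astype(int);H,S,V=h[...,0],h[...,1],h[...,2]
    if kind=="yel": return (H>=21)&(H<=34)&(S>190)&(V>120)
    return ((H<=4)|(H>=174))&(S>170)&(V>70)
def blob(im,kind,near,r):
    m=mask(im,kind); v,u=np.nonzero(m); k=np.hypot(u-near[0],v-near[1])<r
    return u[k],v[k]
def ray(n,p):
    c=camera_info(n);T=np.array(c["pose"]);d=T[:3,:3]@np.linalg.solve(np.array(c["camera_matrix"]),[p[0],p[1],1.]);return T[:3,3],d
def plane(n,p,z):
    o,d=ray(n,p);return o+d*(z-o[2])/d[2]
def tri(p,q):
    o1,d1=ray("scene",p);o2,d2=ray("top",q);s=np.linalg.lstsq(np.c_[d1,-d2],o2-o1,rcond=None)[0]
    a,b=o1+s[0]*d1,o2+s[1]*d2;return (a+b)/2,np.linalg.norm(a-b)
E
python3 - <<'E'
from h import *
ims={n:cv2.imread(f"pics/{n[0]}.png")[:,:,::-1].copy() for n in("scene","top")}
P={}
for k,ps,pt,r in(("yel",(299,219),(216,189),18),("red",(325,246),(187,191),7)):
    for n,p in(("scene",ps),("top",pt)):
        u,v=blob(ims[n],k,p,r);print(k,n,len(u),u.mean(),v.mean(),u.min(),u.max(),v.min(),v.max());P[k,n]=(u.mean(),v.mean())
    print(k,tri(P[k,"scene"],P[k,"top"]))
for n in("scene","top"):print(plane(n,P["yel",n],115),plane(n,P["red",n],78))
o=get_obs();print(Ro.from_euler("xyz",o["tcp_rot"]).as_matrix().round(3))
a=np.hstack([cv2.resize(ims["scene"][190:290,250:390],None,fx=4,fy=4),cv2.resize(ims["top"][160:260,160:220],None,fx=4,fy=4)])
cv2.imwrite("pics/c.png",a[:,:,::-1])
E
```

```text
yel scene 347 299.20172910662825 218.36887608069165 288 311 209 228<stdin>:6: RuntimeWarning: Mean of empty slice.
  ret = ret.dtype.type(ret / rcount)
Traceback (most recent call last):
ValueError: zero-size array to reduction operation minimum which has no identity
```

Top view's yellow is more orange, so I'll widen the hue there.

```bash
sed -i 's/(H>=21)/(H>=15)/' h.py
python3 - <<'E'
from h import *
ims={n:cv2.imread(f"pics/{n[0]}.png")[:,:,::-1].copy() for n in("scene","top")}
print(cv2.cvtColor(ims["top"],cv2.COLOR_RGB2HSV)[189,180:236:3].tolist())
P={}
for k,ps,pt,r in(("yel",(299,219),(216,189),18),("red",(325,246),(187,191),7)):
    for n,p in(("scene",ps),("top",pt)):
        u,v=blob(ims[n],k,p,r);print(k,n,len(u),u.mean(),v.mean(),u.min(),u.max(),v.min(),v.max());P[k,n]=(u.mean(),v.mean())
    print(k,tri(P[k,"scene"],P[k,"top"]))
for n in("scene","top"):print(plane(n,P["yel",n],115),plane(n,P["red",n],78))
o=get_obs();print(Ro.from_euler("xyz",o["tcp_rot"]).as_matrix().round(3))
a=np.hstack([cv2.resize(ims["scene"][190:290,250:390],None,fx=4,fy=4),cv2.resize(ims["top"][160:260,160:220],None,fx=4,fy=4)])
cv2.imwrite("pics/c.png",a[:,:,::-1])
E
```

```text
[[0, 0, 255], [30, 3, 255], [1, 159, 255], [28, 97, 255], [0, 0, 255], [0, 0, 255], [0, 0, 255], [24, 116, 255], [29, 113, 255], [30, 75, 255], [30, 65, 255], [30, 66, 255], [30, 65, 255], [30, 64, 255], [30, 62, 255], [30, 74, 255], [29, 115, 255], [18, 141, 255], [0, 3, 174]]
yel scene 383 299.2506527415144 219.42558746736293 286 312 209 232<stdin>:7: RuntimeWarning: Mean of empty slice.
  ret = ret.dtype.type(ret / rcount)
Traceback (most recent call last):
ValueError: zero-size array to reduction operation minimum which has no identity
```

```bash
sed -i 's/(H>=15)/(H>=22)/; s/S>190/S>50/; s/S>170/S>110/' h.py
python3 - <<'E'
from h import *
ims={n:cv2.imread(f"pics/{n[0]}.png")[:,:,::-1].copy() for n in("scene","top")}
P={}
for k,ps,pt,r in(("yel",(299,219),(216,189),18),("red",(325,246),(187,191),6)):
    for n,p in(("scene",ps),("top",pt)):
        u,v=blob(ims[n],k,p,r);print(k,n,len(u));P[k,n]=(u.mean(),v.mean());print(P[k,n],u.min(),u.max(),v.min(),v.max())
    print(k,tri(P[k,"scene"],P[k,"top"]))
for n in("scene","top"):print(plane(n,P["yel",n],115),plane(n,P["red",n],78))
o=get_obs();print(Ro.from_euler("xyz",o["tcp_rot"]).as_matrix().round(3))
a=np.hstack([cv2.resize(ims["scene"][190:290,250:390],None,fx=4,fy=4),cv2.resize(ims["top"][160:260,160:220],None,fx=4,fy=4)])
cv2.imwrite("pics/c.png",a[:,:,::-1])
E
```

```text
yel scene 400
(np.float64(298.9975), np.float64(218.4725)) 287 311 209 229
yel top 742
(np.float64(215.72911051212938), np.float64(190.4757412398922)) 201 230 177 206
yel (array([539.02071151,  37.49039785, 111.49653044]), np.float64(2.167049327739034))
red scene 25
(np.float64(324.96), np.float64(245.6)) 323 327 243 248
red top 18
(np.float64(186.72222222222223), np.float64(191.11111111111111)) 185 189 189 193
red (array([543.44871218, 101.4817691 ,  77.51654736]), np.float64(0.2031039194413727))
[542.83839638  38.36615455 115.        ] [543.81899491 101.75053488  78.        ]
[537.92072384  38.12075048 115.        ] [543.41571854 101.3074078   78.        ]
[[-0.001 -0.939  0.343]
 [-0.001  0.343  0.939]
 [-1.     0.    -0.001]]
```

View pics/c.png

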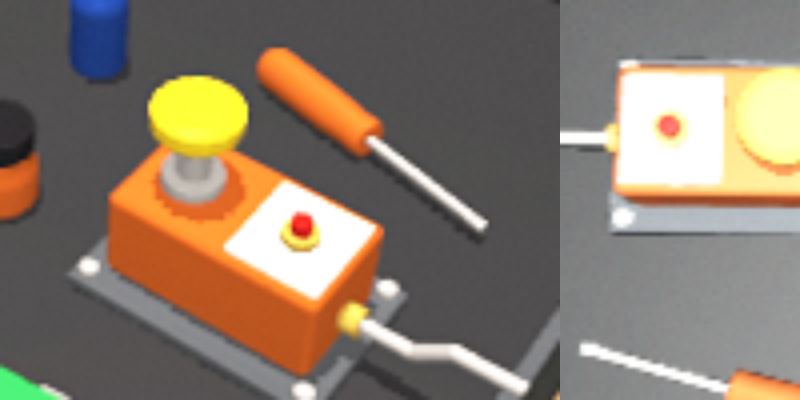

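Plunger axis is at about (542, 38), with the pin 64 mm away at (543.5, 101.5). Going above the plunger with the hand closed.

carry_out(hand=0, rows=[[20,-25,0,0],[42,-52,0,0],[64,-80,0,0],[86,-108,0,0],[108,-136,0,0],[130,-163,0,0],[152,-191,0,0],[174,-219,0,0],[196,-246,0,0],[218,-274,0,0],[240,-302,0,0],[262,-329,0,0],[284,-357,0,0],[306,-385,0,0],[328,-412,0,0],[345,-434,-20,0],[357,-448,-40,0],[362,-455,-60,0],[362,-455,-76,0],[362,-455,-76,0]])

```text
time: 1.77
tool_pos: [539.7, 37.3, 146.3]
tcp_rot: [1.998, 1.563, -3.066]
contact_force: [-0.2, 0.2, -0.4]
grip_width: 0.4
```

Run:
```python
from h import *
a=capture("scene");b=capture("top");o=get_obs();print(o["time"],o["tool_pos"],o["contact_force"])
a=np.hstack([cv2.resize(a[150:290,250:370],None,fx=3.5,fy=3.5),cv2.resize(b[120:260,150:250],None,fx=3.5,fy=3.5)])
cv2.imwrite("pics/d.png",a[:,:,::-1])
```

```text
1.8667 [541.34143657  37.97415336 149.83709972] [-0.06305589 -0.78148092 -0.51199836]
```

View pics/d.png

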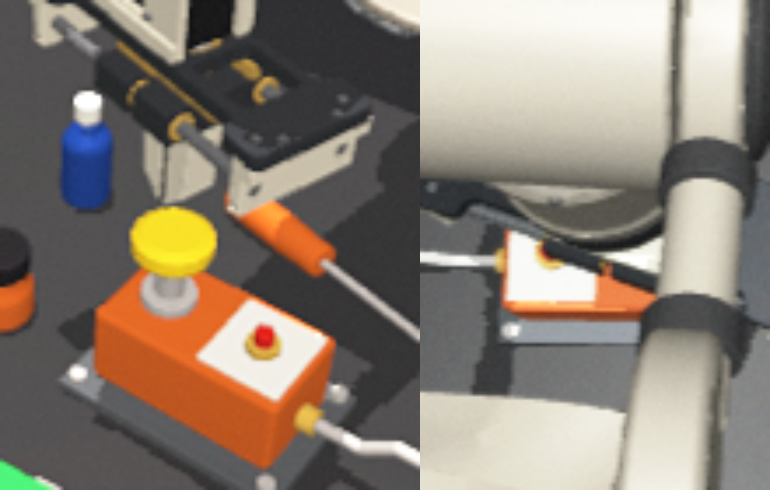

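The crop shows the fingertip (165,200) over the cap, plus a second white part (300,160). I'll check with projected points what that part is.

Run:
```python
from h import *
a=capture("scene");o=get_obs();print(o["grip_width"],o["tool_pos"])
c=camera_info("scene");T=np.linalg.inv(np.array(c["pose"]));K=np.array(c["camera_matrix"])
R=Ro.from_euler("xyz",o["tcp_rot"]).as_matrix();print(R.round(2))
x0,y0=230,60
a=cv2.resize(a[y0:y0+170,x0:x0+180],None,fx=3.5,fy=3.5,interpolation=cv2.INTER_CUBIC)
for d,col in(((0,0,0),(255,0,0)),((0,0,46),(0,255,0)),((0,0,-46),(0,255,0)),((-66,0,0),(255,0,255)),((-66,0,95),(0,255,255)),((-66,0,-95),(0,255,255))):
    p=T[:3,:3]@(o["tool_pos"]+R@np.array(d))+T[:3,3];q=K@p;q=q[:2]/q[2];print(d,q.round())
    cv2.circle(a,tuple(int(t) for t in ((q-[x0,y0])*3.5)),4,col,-1)
cv2.imwrite("pics/e.png",a[:,:,::-1])
```

```text
0.6824997911644948 [541.93672171  38.1287675  150.79114343]
[[-0.   -0.94  0.34]
 [-0.    0.34  0.94]
 [-1.   -0.   -0.  ]]
(0, 0, 0) [300. 205.]
(0, 0, 46) [316. 218.]
(0, 0, -46) [286. 192.]
(-66, 0, 0) [303. 177.]
(-66, 0, 95) [338. 206.]
(-66, 0, -95) [273. 153.]
```

View pics/e.png

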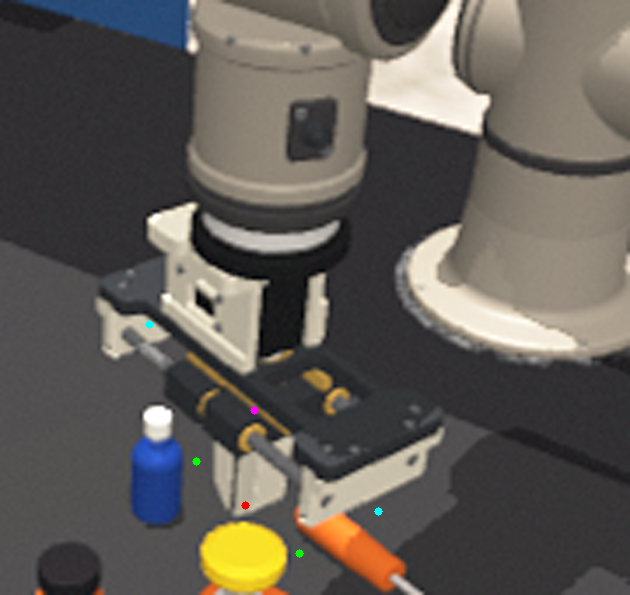

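The fingers are closed. The second part is the gripper body's end plate, about 50 mm above the highest the pin can stand. First press.

carry_out(hand=0, rows=[[0,0,-12,0],[0,0,-24,0],[0,0,-31,0],[0,0,-37,0],[0,0,-43,0],[0,0,-49,0],[0,0,-53,0],[0,0,-56,0],[0,0,-56,0],[0,0,-56,0],[0,0,-56,0],[0,0,-56,0]])

```text
time: 2.92
tool_pos: [542.3, 38.6, 97.0]
tcp_rot: [-1.743, 1.569, -0.521]
contact_force: [-4.4, 1.2, 10.8]
grip_width: 0.3
```

carry_out(rows=[[0,0,-3,0],[0,0,-4,0],[0,0,-4,0],[0,0,-4,0],[0,0,-4,0]])

```text
time: 3.33
tool_pos: [542.4, 38.6, 95.2]
tcp_rot: [-1.7, 1.567, -0.478]
contact_force: [-7.0, -0.8, 12.9]
grip_width: 0.2
```

carry_out(rows=[[0,0,6,0],[0,0,14,0],[0,0,22,0],[0,0,30,0],[0,0,35,0],[0,0,35,0],[0,0,35,0],[0,0,35,0]])

```text
time: 4.0
tool_pos: [542.1, 38.7, 129.8]
tcp_rot: [-1.782, 1.568, -0.56]
contact_force: [0.6, -0.4, -0.3]
grip_width: 0.2
```

```bash
cat > pin.py <<'E'
from h import *
import sys
a=capture("scene");o=get_obs();print(o["time"],o["tool_pos"].round(1),o["contact_force"].round(1))
m=mask(a,"red").astype(np.uint8);m[:, :317]=0;m[:,335:]=0;m[:215]=0;m[255:]=0
u,v=np.nonzero(m);print("red px",len(u),u.min(),u.max(),v.min(),v.max())
c=camera_info("scene");T=np.linalg.inv(np.array(c["pose"]));K=np.array(c["camera_matrix"])
for z in(74,82,90,98,104,111,114):
    p=K@(T[:3,:3]@np.array([543.5,101.5,z])+T[:3,3]);print(z,(p[:2]/p[2]).round(1),end=" ")
uy,vy=blob(a,"yel",(299,222),22);print("\nyellow",len(uy),uy.mean(),vy.mean(),vy.min(),vy.max())
cv2.imwrite(sys.argv[1],cv2.resize(a[160:290,230:390],None,fx=4,fy=4)[:,:,::-1])
E
python3 pin.py pics/f.png
```

```text
4.05 [542.1  38.7 129.6] [-0.1  1.5  0.1]
red px 40 240 248 323 328
74 [324.7 246.8] 82 [325.1 244. ] 90 [325.6 241.2] 98 [326.  238.4] 104 [326.3 236.2] 111 [326.7 233.6] 114 [326.9 232.5] 
yellow 349 299.22063037249285 219.71633237822348 210 229
```

Pin's top edge moved up about 3 px (roughly 8 mm), so the ratchet works. Second stroke.

carry_out(rows=[[0,0,-8,0],[0,0,-15,0],[0,0,-22,0],[0,0,-29,0],[0,0,-34,0],[0,0,-37,0],[0,0,-37,0],[0,0,-37,0],[0,0,-37,0],[0,0,-37,0],[0,0,-37,0],[0,0,-30,0],[0,0,-22,0],[0,0,-14,0],[0,0,-6,0],[0,0,0,0],[0,0,0,0],[0,0,0,0],[0,0,0,0]])

```text
time: 5.63
tool_pos: [541.5, 38.7, 128.7]
tcp_rot: [-2.543, 1.569, -1.32]
contact_force: [-0.7, -0.7, 0.5]
grip_width: 0.5
```

```bash
python3 pin.py pics/g.png
```

```text
5.6833 [541.5  38.7 128.8] [-0.5 -1.6 -0.1]
red px 59 237 248 323 328
74 [324.7 246.8] 82 [325.1 244. ] 90 [325.6 241.2] 98 [326.  238.4] 104 [326.3 236.2] 111 [326.7 233.6] 114 [326.9 232.5] 
yellow 344 299.07848837209303 219.80523255813952 210 229
```

carry_out(rows=[[0,0,-8,0],[0,0,-15,0],[0,0,-22,0],[0,0,-29,0],[0,0,-34,0],[0,0,-36,0],[0,0,-36,0],[0,0,-36,0],[0,0,-36,0],[0,0,-36,0],[0,0,-36,0],[0,0,-30,0],[0,0,-22,0],[0,0,-14,0],[0,0,-6,0],[0,0,0,0],[0,0,0,0],[0,0,0,0],[0,0,0,0]])

```text
time: 7.27
tool_pos: [540.9, 38.7, 127.8]
tcp_rot: [2.666, 1.569, -2.395]
contact_force: [0.5, -0.6, -0.4]
grip_width: 0.5
```

```bash
python3 pin.py pics/i.png
```

```text
7.3167 [540.9  38.7 127.8] [0.4 0.5 0.7]
red px 77 234 248 323 330
74 [324.7 246.8] 82 [325.1 244. ] 90 [325.6 241.2] 98 [326.  238.4] 104 [326.3 236.2] 111 [326.7 233.6] 114 [326.9 232.5] 
yellow 340 299.18529411764706 219.84411764705882 210 229
```

carry_out(rows=[[1,-0.5,-8,0],[1,-0.5,-15,0],[1,-0.5,-22,0],[1,-0.5,-29,0],[1,-0.5,-33,0],[1,-0.5,-35,0],[1,-0.5,-35,0],[1,-0.5,-35,0],[1,-0.5,-35,0],[1,-0.5,-35,0],[1,-0.5,-35,0],[1,-0.5,-29,0],[1,-0.5,-22,0],[1,-0.5,-14,0],[1,-0.5,-6,0],[1,-0.5,2,0],[1,-0.5,2,0],[1,-0.5,2,0],[1,-0.5,2,0]])

```text
time: 8.9
tool_pos: [541.3, 38.2, 128.9]
tcp_rot: [2.29, 1.567, -2.771]
contact_force: [0.1, -0.2, -0.8]
grip_width: 0.3
```

```bash
python3 pin.py pics/j.png
```

```text
8.95 [541.4  38.2 128.9] [-0.3 -0.5 -0.7]
red px 107 230 248 323 330
74 [324.7 246.8] 82 [325.1 244. ] 90 [325.6 241.2] 98 [326.  238.4] 104 [326.3 236.2] 111 [326.7 233.6] 114 [326.9 232.5] 
yellow 347 299.12391930835736 219.7377521613833 210 229
```

Top edge is now at row 230, so the tip is at about 112 mm. One more stroke will confirm nothing changes.

carry_out(rows=[[0.5,0,-8,0],[0.5,0,-15,0],[0.5,0,-22,0],[0.5,0,-29,0],[0.5,0,-34,0],[0.5,0,-36,0],[0.5,0,-36,0],[0.5,0,-36,0],[0.5,0,-36,0],[0.5,0,-36,0],[0.5,0,-36,0],[0.5,0,-29,0],[0.5,0,-22,0],[0.5,0,-14,0],[0.5,0,-6,0],[0.5,0,2,0],[0.5,0,2,0],[0.5,0,2,0],[0.5,0,2,0]])

```text
time: 10.53
tool_pos: [541.2, 38.3, 130.0]
tcp_rot: [2.138, 1.566, -2.923]
contact_force: [-0.6, -0.8, 0.6]
grip_width: 0.4
```

```bash
python3 pin.py pics/k.png
```

```text
10.5833 [541.3  38.3 130. ] [-0.3 -0.2  0.2]
red px 107 230 248 323 330
74 [324.7 246.8] 82 [325.1 244. ] 90 [325.6 241.2] 98 [326.  238.4] 104 [326.3 236.2] 111 [326.7 233.6] 114 [326.9 232.5] 
yellow 353 299.1954674220963 219.6515580736544 210 229
```

No change, so the pin is fully out. Retreating straight up and back.

carry_out(rows=[[0,0,15,0],[0,0,35,0],[0,0,55,0],[0,0,75,0],[0,0,95,0],[-15,-15,105,0],[-30,-30,110,0],[-50,-50,110,0],[-70,-70,110,0],[-85,-85,110,0],[-90,-90,110,0],[-90,-90,110,0],[-90,-90,110,0],[-90,-90,110,0]])

```text
time: 11.75
tool_pos: [452.0, -51.2, 239.8]
tcp_rot: [2.065, 1.566, -2.995]
contact_force: [-0.3, -0.0, 0.4]
grip_width: 0.2
```

```bash
python3 pin.py pics/l.png; python3 -c "
import cv2;from plant import *
cv2.imwrite('pics/m.png',capture('scene')[:,:,::-1])"
```

```text
11.8 [452.  -51.1 239.8] [0.5 0.3 0. ]
red px 109 230 248 323 330
74 [324.7 246.8] 82 [325.1 244. ] 90 [325.6 241.2] 98 [326.  238.4] 104 [326.3 236.2] 111 [326.7 233.6] 114 [326.9 232.5] 
yellow 408 298.9632352941176 218.5343137254902 209 229
```

View pics/m.png

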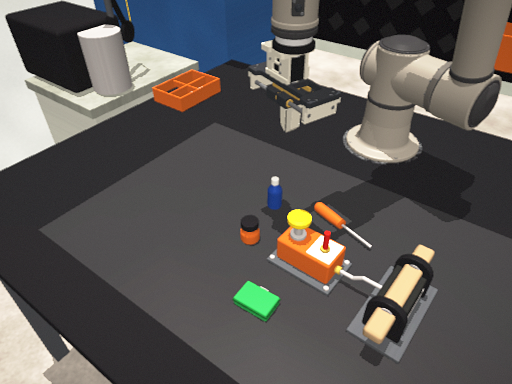

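The picture shows the pin standing tall at (326,240), the plunger up at (299,219), the loose things where they were, and the hand clear.

```bash
python3 -c "
from plant import *
print(close_job())"
```

```text
the job is handed in; nothing more can be done
None
```

The red pin stands fully out, the plunger is back up and the hand is clear. I handed the job in at about 12 s of robot time.

- **Strokes:** I pressed the plunger five times with the closed fingertips. In the first stroke the fingertips reached 95.2 mm at about 13 N. I did not measure depth at the bottom of the later strokes, but commanded them to the same depth.
- **Pin:** Its top edge rose about 3 px (roughly 8 mm) in each of the first three strokes and about 4 px in the fourth. It did not move in the fifth. I estimate the tip at about 112 mm, within the fully-out range.
- **Last picture:** The plunger cap is back at its starting pixel position, and the pin did not sink after I withdrew. By eye, the loose things are where they were. The measured contact force is about zero.

No check failed. Pin height comes from one camera at about 0.35 px per mm, so it is good to about 3 mm; the fifth stroke changing nothing is the stronger evidence.

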